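# Click the empty pocket of the fixings dispenser round to the gap

### The arm

A 6-joint arm with a two-finger parallel gripper is mounted at the origin on the work surface. World frame = base frame: x ahead of the robot, y to its left, z up, the work surface at z = 0. Lengths are in m, angles in rad, forces in N, time in s.
With the tool pointing down it reaches from about 0.275 to 0.825 m from the base axis. Payload 4.9 kg.
Tool frame: the origin (TCP) lies on the centre line of the jaws, within the pads' length; the fingertips stand 14 mm ahead of it and the grasp point (between the pads) lies 5 mm behind it; z points along the fingers, y is the line along which they close (so a half turn about z gives the same grasp; the last joint's range is limited). The gripper opens to 85 mm and grips with 20 to 120 N. Pads are 22 mm wide; open, the fingers measure 114 mm over their backs; the gripper's body (76 mm by 85 mm) begins 54 mm behind the grasp point. The pads swing forward as they close: fully open they stand 13 mm farther back than shut.
Start: joints at [1.162, 0.326, -0.193, 1.052, 0, 1.437], TCP at [0.149, 0.529, 0.245] pointing down, gripper open.
Joint ranges: [-2.65, 2.65], [-0.97, 1.79], [-1.3, 1.35], [-1.93, 2.1], [-1.47, 1.37], [-3.14, 3.14]. Speed limits (rad/s): [2.57, 2.57, 3.14, 3.14, 3.14, 3.14].

### API

Orientations are given as a unit quaternion [w, x, y, z].
In Python, from station import manip, viewer gives the robot as it stands.
- The arm moves only by the tool arm_command, never from a script. Its argument "commands" is a list of rows, each an object with "linear": the shift along the world's x, y, z in m, a list of three; "twist": the turn about the world's z in degrees; "hand": the opening, from -1 (shut) to 1 (fully open), so that 0 is half open. In form: [{"linear": [x, y, z], "twist": twist, "hand": hand}, ...]. A call has 1 to 12 rows; each row shifts and turns the commanded pose from where the row before left it; what a row does not reach is not made up. A row lasts 1/8 s, in which the tool goes at most 62.5 mm and 10.7 degrees, less where a joint would pass 70% of its speed; a pose out of reach is approached as far as the arm can. A call is refused whole if a number of a shift passes 0.0625 or a number of a turn 10.7, either way. A call with a gripper value outside its range is refused whole. The fingers move at their own pace and stop on an object; "force" is the grip in N (left out, the last holds). Time passes only in rows, so rows that do not move let the fingers close. It gives the time, the measured TCP pose, the force, the opening and the grip force at its end, in the units of the state.
- manip.read_state(): the state, without advancing time (a new reading comes with each control period).
- viewer.camera(name): name is "scene" or "side" or "wrist"; returns the picture (420x560x3 uint8, red, green, blue); there is no depth.
- viewer.camera_info(name): a dict with "K" (3x3 intrinsics, pixels), "dist" ([k1, k2, p1, p2, k3] as OpenCV has them; the pictures are not rectified), "rvec" (rotation vector, rad) and "tvec" (3), from world to camera coordinates, as OpenCV has them; the wrist camera has in their place "T_tool_cam" (4x4, takes a point from camera to tool coordinates, whose origin is the TCP and whose axes are the flange's). Camera axes: x right, y down, z forward; pixel columns grow to the right and rows downward; lengths in m; the calibration is good to about 2 mm. A picture is of the moment at which its call begins: read the wrist's pose just before it. camera_info takes no time and is no camera call.
- manip.job_done(): hands the job in; it is judged then, once.
The state is a dict: "time_s": time; "joint_pos": joint angles; "joint_velocities": joint speeds; "joint_torque": joint torques, N m; "eef_pos": TCP position; "tool_rot": TCP orientation; "force": force on the tool from outside, world axes, zero at the start; "wrist_torque": the same for the moment, N m; "finger_gap": finger opening in m; "finger_force": force on a finger pad.
Only numpy, scipy, OpenCV 4.12 (cv2) and the standard library are available. Lean on these libraries where they do the work, as an engineer would, in place of code of your own. Each camera call takes 0.05 s, during which the arm holds its last target. There are 200 camera calls.

### The job

One pocket of the click-wheel dispenser on the counter is empty and must be refilled: gently flick the tabs on the edge of its wheel with a fingertip, click by click in either direction and without spinning it, until the empty pocket has clicked into place at the gap in the cover. Nothing is gripped: do not lift, tip or shove the dispenser out of its place, and leave the other goods where they stand.

Things in the scene. Friction and masses are not known exactly. Their poses are not given: they have to be found in the camera images.
- dispenser: countertop dispenser of small fixings: grey case loose on rubber feet, 236 mm long (its x), 144 wide (its y), 54 high (62 at the cap in the middle), about 2.5 kg. Origin at the centre of its underside, z up; its -x end is the front, turned roughly to the robot. A white pocket wheel lies flat in it under a clear cover. Both long sides (+y, -y) are open: there the wheel's rim stands out of the case
- wheel (a joint): angle of the pocket wheel, rad, counter-clockwise from above positive; 0 (or 6.283) with the empty pocket at the gap. It turns either way without stops and clicks at every 36 degrees (10 clicks a turn): a sprung ball draws it into the nearest click (now and then it starts balanced about half-way between two clicks). Turning it takes about 2 to 4 N at the tabs
- wheel_axis (a point): point on the wheel's vertical axis, 33 mm above the counter (half-way up the tabs), straight above the dispenser's origin. The wheel's drum is 168 mm across and lies 17 to 46 mm above the counter. Ten white finger tabs stand out of its edge, one on the centre line of each pocket: 8 mm thick, 20 to 46 mm above the counter, from 84 to 104 mm off the axis
- side_left (a point): point 33 mm above the counter at dispenser x = 0, y = +104 mm, where the wheel's rim stands out of the case on its left side (the case ends at y = 72 mm; at least 50 mm of free counter lie beyond the tabs). When the wheel is clicked in, two tabs stand out here, 18 degrees to either side of this point (tips at dispenser x = +-32, y = 99 mm)
- side_right (a point): the same on the right side of the case, at dispenser x = 0, y = -104 mm
- empty_pocket (a point): centre of the wheel's only empty pocket (a wedge about 36 mm wide and 60 mm long), 58 mm from the axis, 34 mm above the counter; it turns with the wheel. The nine other pockets hold nuts, screws, plugs, washers, hooks and the like
- gap (a point): centre of the gap in the clear cover, where one pocket is open to the hand: at dispenser x = -58, y = 0, 34 mm above the counter. The gap is 46 mm wide, framed by a raised grey edge on three sides (to 57 mm above the counter) and open to the front of the case
- carton: red-and-white screw carton, 82 x 125 x 56 mm, standing behind the dispenser (beyond it from the robot); origin at the centre of its underside
- valve: brass ball valve, 64 mm long, 33 mm thick, with a blue lever on top (50 mm high in all, the lever reaches 66 mm along its +x), lying beside the dispenser on its +y side; origin at the centre of its underside
- padlock: brass padlock lying flat, 46 x 52 x 20 mm with a steel shackle reaching 56 mm along its +x, beside the dispenser on its -y side; origin under the centre of the brass block
- tape_measure: black tape measure, 68 x 72 x 36 mm, in front of the dispenser (between it and the robot); origin at the centre of its underside
- mallet_handle: loose wooden mallet handle, 300 mm long (along its x), 34 wide, 24 high, on the robot's left; origin at the centre of its underside
- tape_roll: grey roll of tape lying flat, 108 mm across, 48 high, on the robot's right; origin at the centre of its underside
- bolt_bin: small open green bin with bolts, 165 x 105 x 70 mm, on the robot's right; origin at the centre of its underside

How it is judged:
By the outcome, as a careful person would: the job done as asked, in the order asked, and still so for the second after the job is handed in, with the robot touching nothing.
It also fails if it takes over 51 s, if anything falls off the work surface, if the arm or the gripper's body presses on something with over 40 N, if the wrist force passes 120 N, or if a joint passes its speed limit or range.

## Working session

There is one attempt and no reset: what is moved stays moved. The work goes in short steps, Python scripts to look and compute and a tool call to move; the robot and the scene stay as the last step left them, time stands still between calls to the robot, and variables do not carry over. Pictures are saved under pics/ and viewed, at most 10 in all, crops included, and the job is handed in when it is done.

Besides the shell and the picture viewer there is one more tool, called after "Emit:" as name(argument=value, ...), one argument or row to a line, values as JSON. arm_command: Moves the arm, as the interface text tells. Its arguments: {"type":"object","properties":{"commands":{"type":"array","items":{"type":"object","properties":{"linear":{"type":"array","items":{"type":"number"}},"twist":{"type":"number"},"hand":{"type":"number"}}}},"force":{"type":"number"}},"required":["commands"]}

```bash
mkdir -p pics
python3 - <<'E'
from station import manip, viewer
import cv2,json
s=manip.read_state();print(s)
for n in("scene","side"):
    im=viewer.camera(n);cv2.imwrite(f"pics/{n}0.png",cv2.resize(im[:,:,::-1],None,fx=1.4,fy=1.4,interpolation=cv2.INTER_CUBIC));print(n,viewer.camera_info(n))
print(viewer.camera_info("wrist"))
E
```

```text
{'time_s': 0.0, 'joint_pos': array([ 1.16180146e+00,  3.26926249e-01, -1.93592810e-01,  1.05199680e+00,
        5.50654269e-06,  1.43661173e+00]), 'joint_velocities': array([-0.00012114, -0.00011973,  0.0006637 ,  0.00033764, -0.0004027 ,
        0.00052408]), 'joint_torque': array([ 1.99513699e-03, -4.43399549e+01,  2.62441814e+01,  1.53213856e-02,
        1.65810320e-04, -2.69032881e-06]), 'eef_pos': array([0.14900498, 0.52884966, 0.24450803]), 'tool_rot': array([-2.33296631e-04,  1.36973121e-01,  9.90574391e-01, -8.27515639e-04]), 'force': array([-0.66621012,  0.76704523, -0.43793057]), 'wrist_torque': array([ 0.03016671, -0.008187  , -0.06616246]), 'finger_force': 0.0, 'finger_gap': 0.08537258431052375}
scene {'K': array([[412.47728287,   0.        , 281.42987355],
       [  0.        , 412.47728287, 212.39382404],
       [  0.        ,   0.        ,   1.        ]]), 'dist': array([-0.01587598,  0.        ,  0.        ,  0.        ,  0.        ]), 'rvec': array([ 1.42580993,  2.02811035, -0.92423666]), 'tvec': array([ 0.24060845, -0.30273307,  1.59364886])}
side {'K': array([[393
[... 228 characters left out ...]
vec': array([ 0.14027316, -2.93402714,  1.07163901]), 'tvec': array([0.55422421, 0.09765271, 1.16722073])}
{'K': array([[311.94213131,   0.        , 275.87235873],
       [  0.        , 311.94213131, 210.16656858],
       [  0.        ,   0.        ,   1.        ]]), 'dist': array([-0.0073184,  0.       ,  0.       ,  0.       ,  0.       ]), 'T_tool_cam': array([[-4.21468773e-04, -9.59012283e-01, -2.83364187e-01,
         7.19978310e-02],
       [ 9.99999845e-01, -5.07413385e-04,  2.29905414e-04,
        -1.22713255e-04],
       [-3.64264897e-04, -2.83364046e-01,  9.59012349e-01,
        -1.29532529e-01],
       [ 0.00000000e+00,  0.00000000e+00,  0.00000000e+00,
         1.00000000e+00]])}
```

View pics/scene0.png

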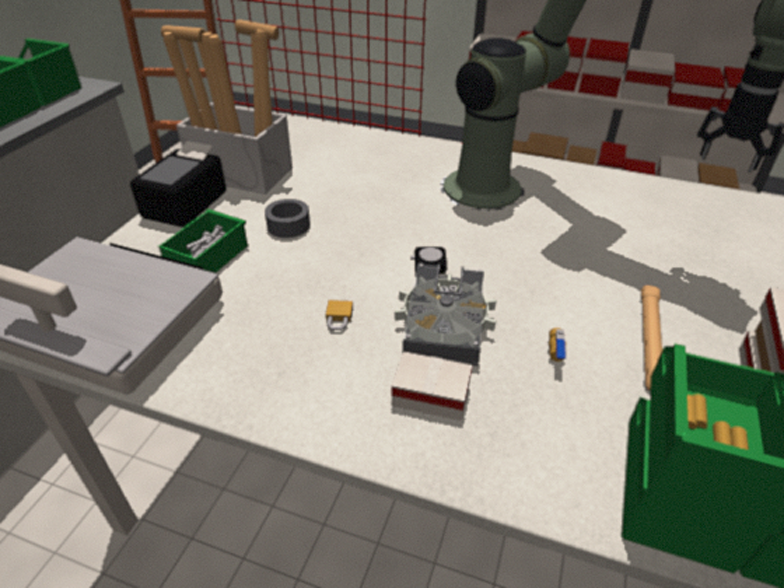

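View pics/side0.png

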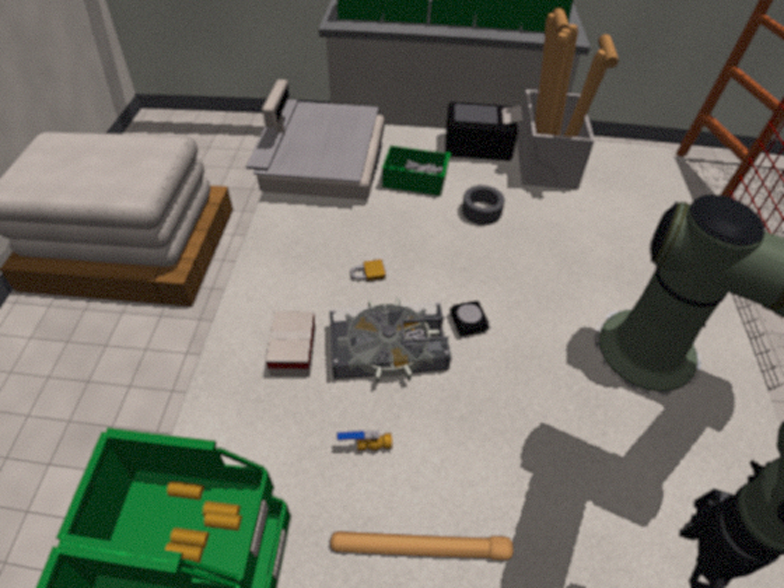

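The scene view shows the dispenser cap near (446,299) and the side view shows it near (388,334), both in enlarged pixels. The carton is behind, the tape measure in front, the valve at +y and the padlock at -y.

```bash
cat > h.py <<'E'
import numpy as np, cv2
from scipy.spatial.transform import Rotation as R
from station import manip, viewer
def cam(n,s=None):
    i=viewer.camera_info(n)
    if n=="wrist":
        s=s or manip.read_state(); w,x,y,z=s["tool_rot"]
        T=np.eye(4);T[:3,:3]=R.from_quat([x,y,z,w]).as_matrix();T[:3,3]=s["eef_pos"]
        M=np.linalg.inv(T@i["T_tool_cam"]); return i["K"],i["dist"],cv2.Rodrigues(M[:3,:3])[0],M[:3,3]
    return i["K"],i["dist"],i["rvec"],i["tvec"]
def hit(c,px,z):
    K,d,r,t=c; p=cv2.undistortPoints(np.array([[px]],float),K,d)[0,0]
    Rm=cv2.Rodrigues(np.array(r,float))[0]; o=-Rm.T@t; v=Rm.T@np.array([p[0],p[1],1.])
    return o+v*(z-o[2])/v[2]
def proj(c,P):
    K,d,r,t=c; return cv2.projectPoints(np.array(P,float).reshape(-1,1,3),np.array(r,float),np.array(t,float),K,d)[0][:,0]
E
python3 - <<'E'
from h import *
q=lambda n,u,v,z:print(n,hit(cam(n),(u/1.4,v/1.4),z).round(3))
q("scene",446,299,.062);q("side",388,334,.062)
q("scene",430,258,.036);q("scene",431,365,.056)
q("side",469,317,.036);q("side",290,332,.056)
q("scene",339,308,.02);q("scene",556,345,.03)
E
```

```text
scene [0.56  0.051 0.062]
side [0.558 0.064 0.062]
scene [ 0.407 -0.027  0.036]
scene [0.733 0.073 0.056]
side [ 0.393 -0.018  0.036]
side [0.756 0.075 0.056]
scene [ 0.614 -0.157  0.02 ]
scene [0.58  0.274 0.03 ]
```

Emit:
arm_command(
  commands=[
    {"linear": [0.033, -0.039, 0.005], "twist": 0, "hand": -1},
    {"linear": [0.033, -0.039, 0.005], "twist": 0, "hand": -1},
    {"linear": [0.033, -0.039, 0.005], "twist": 0, "hand": -1},
    {"linear": [0.033, -0.039, 0.005], "twist": 0, "hand": -1},
    {"linear": [0.033, -0.039, 0], "twist": 0, "hand": -1},
    {"linear": [0.033, -0.039, 0], "twist": 0, "hand": -1},
    {"linear": [0.033, -0.039, 0], "twist": 0, "hand": -1},
    {"linear": [0.033, -0.039, 0], "twist": 0, "hand": -1},
    {"linear": [0.033, -0.039, 0], "twist": 0, "hand": -1},
    {"linear": [0.033, -0.039, 0], "twist": 0, "hand": -1},
    {"linear": [0.033, -0.039, 0], "twist": 0, "hand": -1},
    {"linear": [0, 0, 0], "twist": 0, "hand": -1},
  ],
  force=20,
)

```text
time_s: 1.6
eef_pos: [0.514, 0.0978, 0.2646]
tool_rot: [-0.0, 0.139, 0.99, -0.0]
force: [-0.5, -0.2, 0.3]
finger_gap: 0.0001
finger_force: 0.0
```

Run:
```python
from h import *
s=manip.read_state();im=viewer.camera("wrist");np.save("w1.npy",im)
import pickle;pickle.dump(s,open("s1.pkl","wb"))
print(s["eef_pos"],s["tool_rot"],s["joint_velocities"].round(3))
cv2.imwrite("pics/w1.png",cv2.resize(im[:,:,::-1],None,fx=1.4,fy=1.4,interpolation=cv2.INTER_CUBIC))
```

```text
[0.51395904 0.09782874 0.26460453] [-2.16562341e-05  1.39326960e-01  9.90246405e-01 -2.33560862e-04] [ 0.057 -0.026 -0.042  0.02   0.025  0.018]
```

View pics/w1.png

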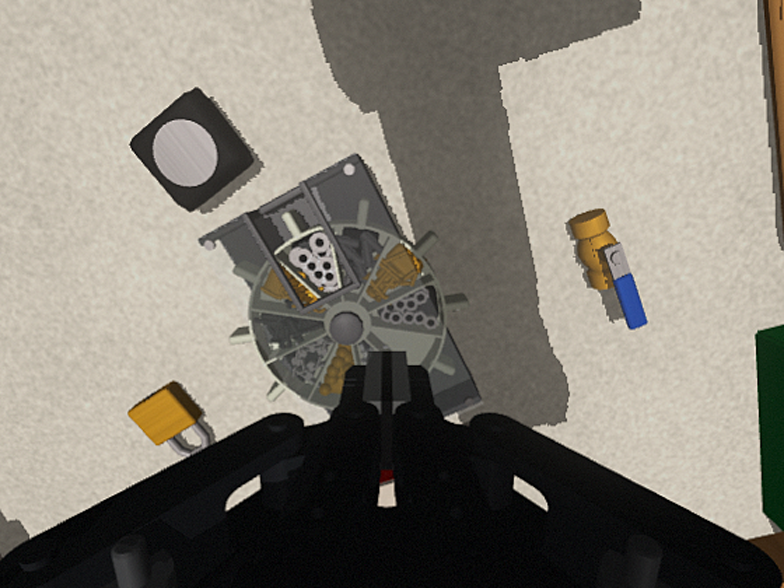

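The dispenser is well seen. The cap is at (346,325) and the gap at about (312,265), holding washers. The gripper hides the rear pockets at about (375,360), so I'll back off toward the robot.

Emit:
arm_command(
  commands=[
    {"linear": [-0.05, 0, 0.01], "twist": 0, "hand": -1},
    {"linear": [-0.05, 0, 0.01], "twist": 0, "hand": -1},
    {"linear": [0, 0, 0], "twist": 0, "hand": -1},
    {"linear": [0, 0, 0], "twist": 0, "hand": -1},
  ],
)

```text
time_s: 2.15
eef_pos: [0.4122, 0.1011, 0.2856]
tool_rot: [0.001, 0.136, 0.991, 0.0]
force: [0.1, -0.5, 0.1]
finger_gap: 0.0002
finger_force: 0.0
```

Run:
```python
from h import *
s=manip.read_state();im=viewer.camera("wrist");np.save("w2.npy",im)
import pickle;pickle.dump(s,open("s2.pkl","wb"))
c=cam("wrist",s);ctr=proj(c,[.56,.058,.05])[0];print(s["eef_pos"],ctr)
u=int(min(max(ctr[0]-110,0),340));v=int(min(max(ctr[1]-85,0),250));print(u,v)
cv2.imwrite("pics/w2.png",cv2.resize(im[v:v+170,u:u+220,::-1],None,fx=3.5,fy=3.5,interpolation=cv2.INTER_CUBIC))
s1=pickle.load(open("s1.pkl","rb"));c1=cam("wrist",s1)
for p,z in(((346,325),.062),((349,169),.054),((208,243),.054),((610,260),.04),((165,413),.02),((195,150),.036)):print(p,hit(c1,(p[0]/1.4,p[1]/1.4),z).round(4))
```

```text
[0.41224992 0.10110832 0.28558738] [274.6124363 295.0954942]
164 210
(346, 325) [0.555 0.052 0.062]
(349, 169) [0.4396 0.0901 0.054 ]
(208, 243) [ 0.4623 -0.0332  0.054 ]
(610, 260) [0.5681 0.2749 0.04  ]
(165, 413) [ 0.6074 -0.1534  0.02  ]
(195, 150) [ 0.3923 -0.0227  0.036 ]
```

View pics/w2.png

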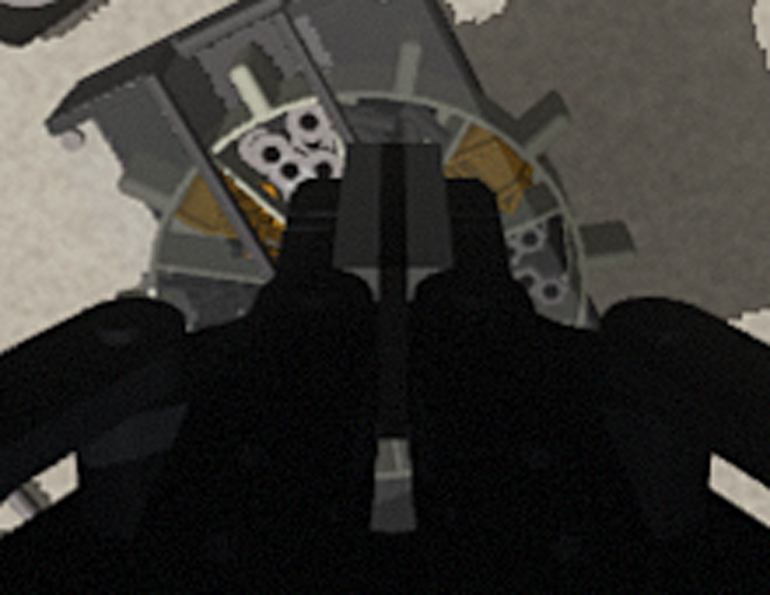

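My move put the gripper over the wheel. The rear pockets have to be seen from the far side, so I'll move +x.

Emit:
arm_command(
  commands=[
    {"linear": [0.055, 0, 0], "twist": 0, "hand": -1},
    {"linear": [0.055, 0, 0], "twist": 0, "hand": -1},
    {"linear": [0.055, 0, 0], "twist": 0, "hand": -1},
    {"linear": [0.055, 0, 0], "twist": 0, "hand": -1},
    {"linear": [0, 0, 0], "twist": 0, "hand": -1},
    {"linear": [0, 0, 0], "twist": 0, "hand": -1},
  ],
)

```text
time_s: 2.95
eef_pos: [0.632, 0.1005, 0.2838]
tool_rot: [-0.001, 0.137, 0.991, -0.0]
force: [-0.5, -1.0, -0.7]
finger_gap: -0.0001
finger_force: 0.0
```

Run:
```python
from h import *
s=manip.read_state();im=viewer.camera("wrist");np.save("w3.npy",im)
import pickle;pickle.dump(s,open("s3.pkl","wb"))
c=cam("wrist",s);ctr=proj(c,[.555,.052,.05])[0];print(s["eef_pos"],ctr)
u=int(min(max(ctr[0]-110,0),340));v=int(min(max(ctr[1]-85,0),250));print(u,v)
cv2.imwrite("pics/w3.png",cv2.resize(im[v:v+170,u:u+220,::-1],None,fx=3.5,fy=3.5,interpolation=cv2.INTER_CUBIC))
```

```text
[0.6319618  0.10047703 0.28375495] [216.1925992  128.86820932]
106 43
```

View pics/w3.png

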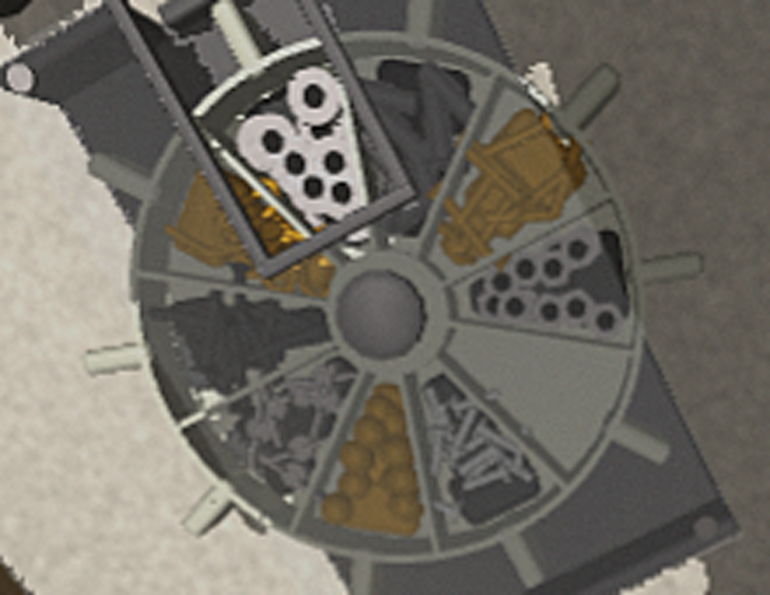

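The view is clear. The empty pocket is at crop (560,400), four positions clockwise from the gap, which is at crop (300,150). The wheel therefore needs 4 clicks counter-clockwise. Next I measure the dispenser pose and the tab angles.

Run:
```python
from h import *
import pickle
c=cam("wrist",pickle.load(open("s3.pkl","rb")))
f=lambda u,v,z:hit(c,(106+u/3.5,43+v/3.5),z)[:2]
C=f(378,312,.062);print("cap",C)
# wheel outer rim ellipse pts z=.046
P=np.array([f(*p,.046) for p in((132,300),(640,300),(375,558),(420,33),(185,425),(565,480),(495,73))])
A=np.c_[2*P,np.ones(len(P))];x=np.linalg.lstsq(A,(P**2).sum(1),rcond=None)[0];print("rim",x[:2],np.sqrt(x[2]+x[:2]@x[:2]))
a,b=f(20,77,.054),f(707,528,.054);print(a,b,(a+b)/2)
C=x[:2]
for p in((225,15),(420,5),(608,78),(700,265),(665,452),(535,580),(90,360),(193,522),(100,165)):
    d=f(*p,.044)-C;print(p,np.hypot(*d).round(4),np.degrees(np.arctan2(d[1],d[0])).round(1))
# gap frame inner end corners z .057
for p in((268,268),(408,190),(125,5),(325,5)):print("fr",f(*p,.057))
```

```text
cap [0.55790185 0.05080953]
rim [0.55790879 0.05067405] 0.08204434864707352
[ 0.46257227 -0.0327636 ] [0.6551842  0.13320264] [0.55887823 0.05021952]
(225, 15) 0.099 -168.4
(420, 5) 0.0917 155.1
(608, 78) 0.1005 118.4
(700, 265) 0.1031 82.1
(665, 452) 0.1032 47.1
(535, 580) 0.1036 11.1
(90, 360) 0.1015 -96.6
(193, 522) 0.1011 -60.8
(100, 165) 0.0999 -132.4
fr [0.53569105 0.02093321]
fr [0.52574966 0.07057176]
fr [0.45390225 0.00645972]
fr [0.47011281 0.06332946]
```

Pose: axis at (0.558, 0.0505), yaw 11°, wheel clicked in. I'll approach the left side with the closed finger, jaw line tangential, starting behind and outside the +18° tab.

Emit:
arm_command(
  commands=[
    {"linear": [-0.007, 0.015, 0], "twist": -10.5, "hand": -1},
    {"linear": [-0.007, 0.015, 0], "twist": -10.5, "hand": -1},
    {"linear": [-0.007, 0.015, 0], "twist": -10.5, "hand": -1},
    {"linear": [-0.007, 0.015, 0], "twist": -10.5, "hand": -1},
    {"linear": [-0.007, 0.015, 0], "twist": -10.5, "hand": -1},
    {"linear": [-0.007, 0.016, 0], "twist": -10.5, "hand": -1},
    {"linear": [0, 0, -0.045], "twist": 0, "hand": -1},
    {"linear": [0, 0, -0.045], "twist": 0, "hand": -1},
    {"linear": [0, 0, -0.04], "twist": 0, "hand": -1},
    {"linear": [0, 0, -0.03], "twist": 0, "hand": -1},
    {"linear": [0, 0, 0], "twist": 0, "hand": -1},
    {"linear": [0, 0, 0], "twist": 0, "hand": -1},
  ],
)

```text
time_s: 4.5
eef_pos: [0.5907, 0.1916, 0.1273]
tool_rot: [0.001, 0.634, 0.773, 0.001]
force: [1.1, -0.3, 0.5]
finger_gap: 0.0002
finger_force: 0.0
```

```bash
cat >> h.py <<'E'
def disp():
    s=manip.read_state();d=s["eef_pos"][:2]-[.558,.0505];a=np.radians(11)
    print("t",s["time_s"],"disp xy",(np.array([[np.cos(a),np.sin(a)],[-np.sin(a),np.cos(a)]])@d*1000).round(1),"z",s["eef_pos"][2].round(4),"F",s["force"].round(1),"rot",(2*np.degrees(np.arctan2(s["tool_rot"][2],s["tool_rot"][1]))).round(1));return s
E
python3 - <<'E'
from h import *
disp();im=viewer.camera("wrist")
cv2.imwrite("pics/w4.png",cv2.resize(im[:,:,::-1],None,fx=1.3,fy=1.3))
E
```

```text
t 4.5 disp xy [ 59.  132.3] z 0.1273 F [ 1.1 -0.3  0.5] rot 101.3
```

View pics/w4.png

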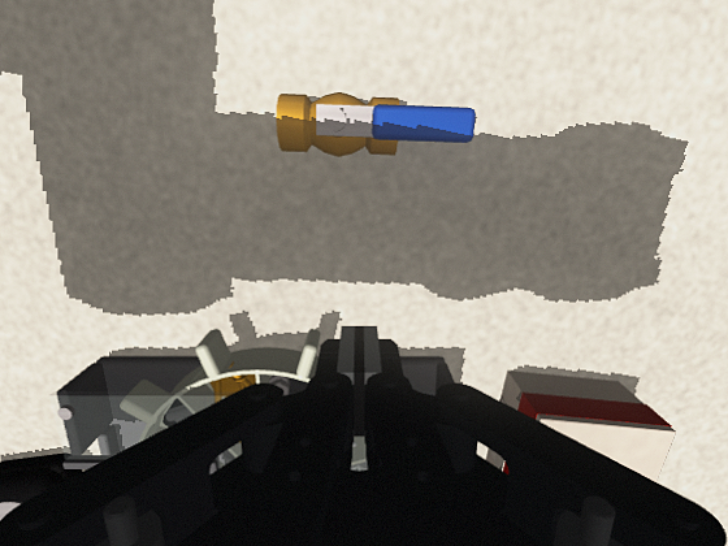

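The finger stands just behind and outside the rear-left tab at (308,350), and the valve is well clear. Next: descend, move in, and start the first push.

Emit:
arm_command(
  commands=[
    {"linear": [0, 0, -0.04], "twist": 0, "hand": -1},
    {"linear": [0, 0, -0.035], "twist": 0, "hand": -1},
    {"linear": [0, 0, -0.01], "twist": 0, "hand": -1},
    {"linear": [0, 0, 0], "twist": 0, "hand": -1},
    {"linear": [0.002, -0.0105, 0], "twist": 0, "hand": -1},
    {"linear": [0.002, -0.0105, 0], "twist": 0, "hand": -1},
    {"linear": [0.002, -0.0105, 0], "twist": 0, "hand": -1},
    {"linear": [0, 0, 0], "twist": 0, "hand": -1},
    {"linear": [-0.006, -0.0012, 0], "twist": 0, "hand": -1},
    {"linear": [-0.006, -0.0012, 0], "twist": 0, "hand": -1},
    {"linear": [-0.006, -0.0012, 0], "twist": 0, "hand": -1},
  ],
)

```text
time_s: 5.92
eef_pos: [0.5787, 0.1573, 0.0406]
tool_rot: [0.0, 0.634, 0.773, 0.001]
force: [2.7, 2.5, 0.6]
finger_gap: 0.0001
finger_force: 1.5
```

```bash
python3 -c "
from h import *
disp()"
```

```text
t 5.925 disp xy [ 40.7 100.9] z 0.0406 F [2.7 2.5 0.6] rot 101.3
```

Emit:
arm_command(
  commands=[
    {"linear": [-0.006, -0.0012, 0], "twist": 0, "hand": -1},
    {"linear": [-0.006, -0.0012, 0], "twist": 0, "hand": -1},
    {"linear": [-0.006, -0.0012, 0], "twist": 0, "hand": -1},
    {"linear": [-0.005, -0.001, 0], "twist": 0, "hand": -1},
    {"linear": [-0.005, -0.001, 0], "twist": 0, "hand": -1},
    {"linear": [-0.005, -0.001, 0], "twist": 0, "hand": -1},
    {"linear": [-0.005, -0.001, 0], "twist": 0, "hand": -1},
    {"linear": [-0.005, -0.001, 0], "twist": 0, "hand": -1},
    {"linear": [-0.003, -0.0006, 0], "twist": 0, "hand": -1},
    {"linear": [0, 0, 0], "twist": 0, "hand": -1},
  ],
)

```text
time_s: 7.18
eef_pos: [0.532, 0.147, 0.0403]
tool_rot: [-0.0, 0.634, 0.773, -0.0]
force: [0.5, -0.6, 0.5]
finger_gap: 0.0001
finger_force: 0.0
```

Run:
```python
from h import *
disp();im=viewer.camera("wrist")
cv2.imwrite("pics/w5.png",cv2.resize(im[:,:,::-1],None,fx=1.3,fy=1.3))
```

```text
t 7.175 disp xy [-7.1 99.7] z 0.0403 F [ 0.5 -0.6  0.5] rot 101.3
```

View pics/w5.png

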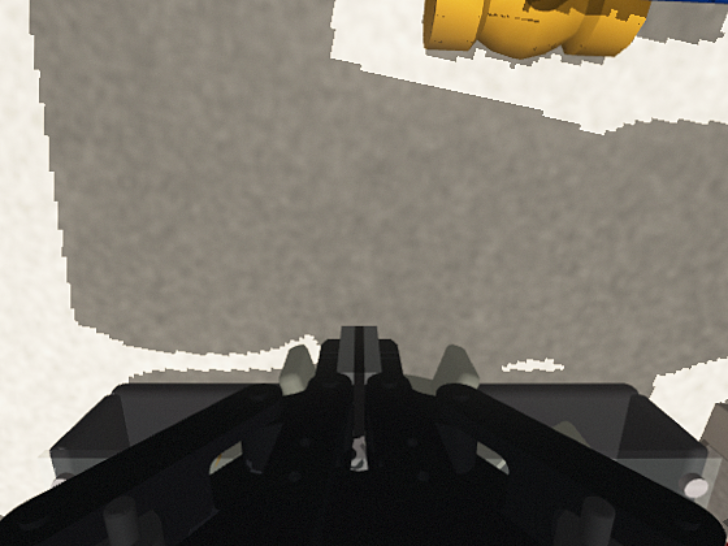

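One click is done: the tabs stand symmetrically at (297,370) and (455,370), and the force is zero. Now the second click.

Emit:
arm_command(
  commands=[
    {"linear": [-0.003, 0.016, 0], "twist": 0, "hand": -1},
    {"linear": [-0.003, 0.016, 0], "twist": 0, "hand": -1},
    {"linear": [0, 0, 0], "twist": 0, "hand": -1},
    {"linear": [0.0215, 0.004, 0], "twist": 0, "hand": -1},
    {"linear": [0.0215, 0.004, 0], "twist": 0, "hand": -1},
    {"linear": [0.0215, 0.004, 0], "twist": 0, "hand": -1},
    {"linear": [0, 0, 0], "twist": 0, "hand": -1},
    {"linear": [0.003, -0.016, 0], "twist": 0, "hand": -1},
    {"linear": [0.003, -0.016, 0], "twist": 0, "hand": -1},
    {"linear": [0, 0, 0], "twist": 0, "hand": -1},
  ],
)

```text
time_s: 8.48
eef_pos: [0.5966, 0.1572, 0.0404]
tool_rot: [-0.0, 0.635, 0.772, -0.0]
force: [-0.0, 0.5, 0.4]
finger_gap: -0.0002
finger_force: 0.0
```

Emit:
arm_command(
  commands=[
    {"linear": [-0.008, -0.0015, 0], "twist": 0, "hand": -1},
    {"linear": [-0.006, -0.0012, 0], "twist": 0, "hand": -1},
    {"linear": [-0.006, -0.0012, 0], "twist": 0, "hand": -1},
    {"linear": [-0.006, -0.0012, 0], "twist": 0, "hand": -1},
    {"linear": [-0.006, -0.0012, 0], "twist": 0, "hand": -1},
    {"linear": [-0.006, -0.0012, 0], "twist": 0, "hand": -1},
    {"linear": [-0.006, -0.0012, 0], "twist": 0, "hand": -1},
    {"linear": [-0.006, -0.0012, 0], "twist": 0, "hand": -1},
    {"linear": [-0.006, -0.0012, 0], "twist": 0, "hand": -1},
    {"linear": [-0.005, -0.001, 0], "twist": 0, "hand": -1},
    {"linear": [-0.0035, -0.0007, 0], "twist": 0, "hand": -1},
    {"linear": [0, 0, 0], "twist": 0, "hand": -1},
  ],
)

```text
time_s: 9.98
eef_pos: [0.532, 0.1462, 0.0403]
tool_rot: [-0.0, 0.634, 0.773, -0.0]
force: [-0.8, 0.5, 0.4]
finger_gap: -0.0004
finger_force: 0.0
```

```bash
python3 -c "
from h import *
disp()"
```

```text
t 9.975 disp xy [-7.2 98.9] z 0.0403 F [-0.8  0.5  0.4] rot 101.3
```

Emit:
arm_command(
  commands=[
    {"linear": [-0.003, 0.0165, 0], "twist": 0, "hand": -1},
    {"linear": [-0.003, 0.0165, 0], "twist": 0, "hand": -1},
    {"linear": [0, 0, 0], "twist": 0, "hand": -1},
    {"linear": [0.0215, 0.004, 0], "twist": 0, "hand": -1},
    {"linear": [0.0215, 0.004, 0], "twist": 0, "hand": -1},
    {"linear": [0.0215, 0.004, 0], "twist": 0, "hand": -1},
    {"linear": [0, 0, 0], "twist": 0, "hand": -1},
    {"linear": [0.003, -0.016, 0], "twist": 0, "hand": -1},
    {"linear": [0.003, -0.0155, 0], "twist": 0, "hand": -1},
    {"linear": [0, 0, 0], "twist": 0, "hand": -1},
  ],
)

```text
time_s: 11.22
eef_pos: [0.5966, 0.1579, 0.0404]
tool_rot: [-0.0, 0.635, 0.772, -0.0]
force: [-0.0, 0.7, 0.4]
finger_gap: -0.0003
finger_force: 0.0
```

Emit:
arm_command(
  commands=[
    {"linear": [-0.008, -0.0015, 0], "twist": 0, "hand": -1},
    {"linear": [-0.006, -0.0012, 0], "twist": 0, "hand": -1},
    {"linear": [-0.006, -0.0012, 0], "twist": 0, "hand": -1},
    {"linear": [-0.006, -0.0012, 0], "twist": 0, "hand": -1},
    {"linear": [-0.006, -0.0012, 0], "twist": 0, "hand": -1},
    {"linear": [-0.006, -0.0012, 0], "twist": 0, "hand": -1},
    {"linear": [-0.006, -0.0012, 0], "twist": 0, "hand": -1},
    {"linear": [-0.006, -0.0012, 0], "twist": 0, "hand": -1},
    {"linear": [-0.006, -0.0012, 0], "twist": 0, "hand": -1},
    {"linear": [-0.005, -0.001, 0], "twist": 0, "hand": -1},
    {"linear": [-0.0035, -0.0007, 0], "twist": 0, "hand": -1},
    {"linear": [0, 0, 0], "twist": 0, "hand": -1},
  ],
)

```text
time_s: 12.72
eef_pos: [0.532, 0.1469, 0.0403]
tool_rot: [-0.0, 0.634, 0.773, -0.0]
force: [-0.2, 0.1, -0.6]
finger_gap: -0.0001
finger_force: 0.0
```

Run:
```python
from h import *
disp();a=viewer.camera("scene")[170:290,260:380];b=viewer.camera("side")[190:310,210:330]
cv2.imwrite("pics/c3.png",cv2.resize(np.hstack([a,b])[:,:,::-1],None,fx=3.3,fy=3.3,interpolation=cv2.INTER_CUBIC))
```

```text
t 12.725 disp xy [-7.1 99.6] z 0.0403 F [-0.2  0.1 -0.6] rot 101.3
```

View pics/c3.png

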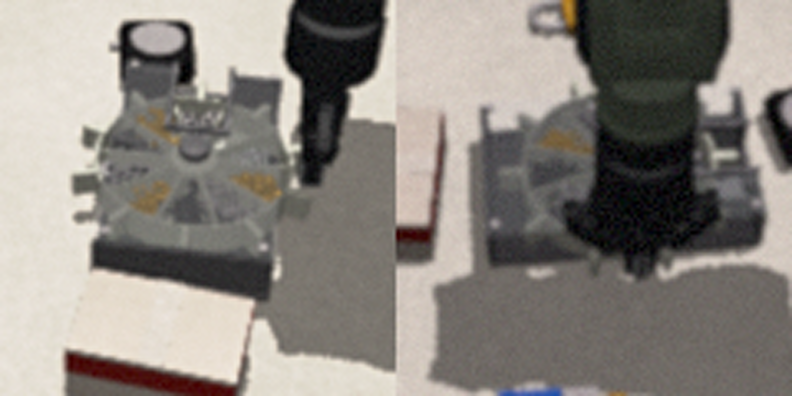

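The scene view has the nuts at the gap (200,118), which is the pocket before the empty one, so one more click is needed.

Emit:
arm_command(
  commands=[
    {"linear": [-0.003, 0.016, 0], "twist": 0, "hand": -1},
    {"linear": [-0.003, 0.0165, 0], "twist": 0, "hand": -1},
    {"linear": [0, 0, 0], "twist": 0, "hand": -1},
    {"linear": [0.0215, 0.004, 0], "twist": 0, "hand": -1},
    {"linear": [0.0215, 0.004, 0], "twist": 0, "hand": -1},
    {"linear": [0.0215, 0.004, 0], "twist": 0, "hand": -1},
    {"linear": [0, 0, 0], "twist": 0, "hand": -1},
    {"linear": [0.003, -0.016, 0], "twist": 0, "hand": -1},
    {"linear": [0.003, -0.0155, 0], "twist": 0, "hand": -1},
    {"linear": [0, 0, 0], "twist": 0, "hand": -1},
  ],
)

```text
time_s: 14.08
eef_pos: [0.5966, 0.1581, 0.0403]
tool_rot: [-0.0, 0.635, 0.772, -0.0]
force: [0.3, -0.0, -0.3]
finger_gap: 0.0004
finger_force: 0.0
```

Emit:
arm_command(
  commands=[
    {"linear": [-0.008, -0.0015, 0], "twist": 0, "hand": -1},
    {"linear": [-0.006, -0.0012, 0], "twist": 0, "hand": -1},
    {"linear": [-0.006, -0.0012, 0], "twist": 0, "hand": -1},
    {"linear": [-0.006, -0.0012, 0], "twist": 0, "hand": -1},
    {"linear": [-0.006, -0.0012, 0], "twist": 0, "hand": -1},
    {"linear": [-0.006, -0.0012, 0], "twist": 0, "hand": -1},
    {"linear": [-0.006, -0.0012, 0], "twist": 0, "hand": -1},
    {"linear": [-0.006, -0.0012, 0], "twist": 0, "hand": -1},
    {"linear": [-0.006, -0.0012, 0], "twist": 0, "hand": -1},
    {"linear": [-0.005, -0.001, 0], "twist": 0, "hand": -1},
    {"linear": [-0.0035, -0.0007, 0], "twist": 0, "hand": -1},
    {"linear": [0, 0, 0], "twist": 0, "hand": -1},
  ],
)

```text
time_s: 15.58
eef_pos: [0.532, 0.1471, 0.0403]
tool_rot: [-0.0, 0.634, 0.773, -0.0]
force: [0.6, -0.7, -0.5]
finger_gap: 0.0
finger_force: 0.0
```

Emit:
arm_command(
  commands=[
    {"linear": [-0.003, 0.016, 0], "twist": 0, "hand": -1},
    {"linear": [-0.003, 0.0165, 0], "twist": 0, "hand": -1},
    {"linear": [0, 0, 0], "twist": 0, "hand": -1},
    {"linear": [0, 0, 0.05], "twist": 0, "hand": -1},
    {"linear": [0, 0, 0.06], "twist": 0, "hand": -1},
    {"linear": [0, 0, 0.06], "twist": 0, "hand": -1},
    {"linear": [0, 0, 0.06], "twist": 0, "hand": -1},
    {"linear": [0.01, -0.05, 0.01], "twist": 0, "hand": -1},
    {"linear": [0.01, -0.05, 0.01], "twist": 0, "hand": -1},
    {"linear": [0.01, -0.05, 0], "twist": 0, "hand": -1},
    {"linear": [0.01, -0.05, 0], "twist": 0, "hand": -1},
    {"linear": [0, 0, 0], "twist": 0, "hand": -1},
  ],
)

```text
time_s: 17.08
eef_pos: [0.5667, -0.0235, 0.29]
tool_rot: [0.0, 0.636, 0.771, -0.0]
force: [-0.0, 1.0, -0.2]
finger_gap: -0.0004
finger_force: 0.0
```

Run:
```python
from h import *
import pickle
s=disp();im=viewer.camera("wrist");pickle.dump(s,open("s6.pkl","wb"))
c=cam("wrist",s);ctr=proj(c,[.558,.0505,.05])[0]
u=int(min(max(ctr[0]-110,0),340));v=int(min(max(ctr[1]-85,0),250));print(ctr,u,v)
cv2.imwrite("pics/w6.png",cv2.resize(im[v:v+170,u:u+220,::-1],None,fx=3.5,fy=3.5,interpolation=cv2.INTER_CUBIC))
```

```text
t 17.075 disp xy [ -5.6 -74.3] z 0.29 F [-0.   1.  -0.2] rot 101.0
[280.71862524 115.77782907] 170 30
```

View pics/w6.png

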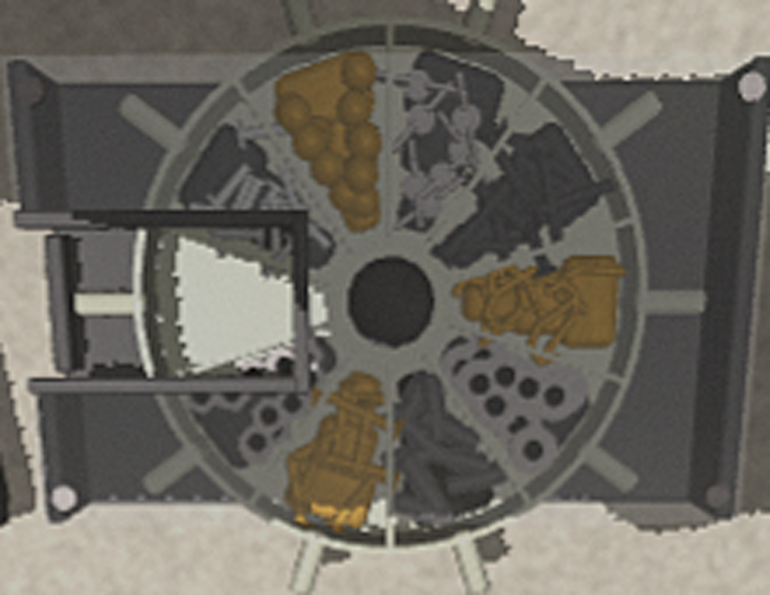

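The empty pocket is centred in the gap at (235,305), with its tab straight to the front at (105,303). The case is where it was, and the robot touches nothing.

```bash
python3 -c "
from station import manip
print(manip.job_done())"
```

```text
the job is handed in; nothing more can be done
None
```

The empty pocket is clicked in at the gap after four gentle counter-clockwise clicks on the left-side tabs. The final picture shows the dispenser in its place, and I handed the job in at about 17 s with the arm clear.

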